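# Hook the steam vent's flap and pull it shut

## Robot

A 7-joint arm with a two-finger parallel gripper is mounted at the origin on a cart in front of the work surface, level with it; the furniture and walls round the work are solid. World frame = base frame: x ahead of the robot, y to its left, z up, the work surface at z = 0. Lengths are in m, angles in rad, forces in N, time in s.
With the tool pointing down it reaches from about 0.4 to 0.85 m from the base axis. Payload 10.4 kg.
Tool frame: the origin (TCP) lies on the centre line of the jaws, within the pads' length; the fingertips stand 17 mm ahead of it and the grasp point (between the pads) lies 2 mm behind it; z points along the fingers, y is the line along which they close (so a half turn about z gives the same grasp; the last joint's range is limited). The gripper opens to 85 mm and grips with 20 to 120 N. Pads are 22 mm wide; open, the fingers measure 114 mm over their backs; the gripper's body (76 mm by 85 mm) begins 54 mm behind the grasp point. The pads swing forward as they close: fully open they stand 13 mm farther back than shut.
Start: joints at [-1.348, 0.332, -0.065, 1.46, 0.022, 1.35, -0.088], TCP at [0.152, 0.606, 0.248] pointing down, gripper open.
Joint ranges: [-2.6, 2.6], [-0.5, 2.12], [-1.47, 1.34], [0.16, 2.42], [-1.27, 4.41], [0.06, 2.06], [-2.6, 2.6]. Speed limits (rad/s): [2.22, 2.22, 2.79, 2.79, 3.14, 3.14, 3.14].

## Interface

Orientations are given as a unit quaternion [x, y, z, w].
In Python, from workcell import sensors, imaging, order, spotter gives the robot as it stands. The module is installed in compiled form; this text tells all that it offers.
- The arm moves only by the shell command python3 -m inch 'ROWS' [FORCE]. ROWS is JSON, a list that holds one entry, the list of rows, each a list of 7 numbers: the shift along the tool's x, y, z in m, then the turn, a rotation vector about the tool's x, y, z in rad, then the closure, from -1 (fully open) to 1 (shut). In form: [[[x, y, z, ax, ay, az, hand], ...]]. A call has 1 to 10 rows; each row is the pose to reach, as a shift and turn from the pose commanded when the call began, along the tool's axes at that moment; what a row does not reach only later rows make up. A row lasts 1/10 s, in which the tool goes at most 50 mm and 8.59 degrees, less where a joint would pass 70% of its speed; a pose out of reach is approached as far as the arm can. A call with a gripper value outside its range is refused whole. The fingers move at their own pace and stop on an object; FORCE is the grip in N (left out, the last holds). Time passes only in rows, so rows that repeat a pose let the fingers close. It gives the time, the measured TCP pose, the force, the opening and the grip force at its end, in the units of the state.
- sensors.get_obs(): the state, without advancing time (a new reading comes with each control period).
- imaging.camera(name): name is "scene" or "top" or "wrist"; returns the picture (384x512x3 uint8, blue, green, red); there is no depth.
- imaging.calibration(name): a dict with "mtx" (3x3 intrinsics, pixels), "R" (3x3) and "t" (3): a world point X has camera coordinates R X + t; the wrist camera has in their place "tool_from_camera" (4x4, takes a point from camera to tool coordinates, whose origin is the TCP and whose axes are the flange's). Camera axes: x right, y down, z forward; pixel columns grow to the right and rows downward; lengths in m; the calibration is good to about 2 mm. A picture is of the moment at which its call begins: read the wrist's pose just before it. calibration takes no time and is no camera call.
- order.hand_in(): hands the job in; it is judged then, once.
Trained networks look in the newest picture that a camera, given by its name, has taken for a name from the list of things; names that differ only in an ending like _2 or _b are one class to them, and where a whole thing is asked for, a point or a joint stands for the part that bears it (a point fixed in the world has none). Each returns a list of dicts, best first, with "conf" (0 to 1); they miss things now and then, are a little off and sometimes report something else, mostly with a low value. They report only what shows in the picture. A call takes as long as a camera call.
- spotter.look_for(label, camera): "pixel" ([column, row] in pixels, amid what is visible of it).
The state is a dict: "clock": time; "joint_pos": joint angles; "joint_velocities": joint speeds; "tau": joint torques, N m; "position": TCP position; "ee_rot": TCP orientation; "ft_force": force on the tool from outside, world axes, zero at the start; "torque": the same for the moment, N m; "grip_width": opening from 0.0 (shut) to 1.0 (fully open); "grasp_force": force on a finger pad.
Only numpy, scipy, OpenCV 4.12 (cv2) and the standard library are available. Lean on these libraries where they do the work, as an engineer would, in place of code of your own. Each camera call takes 0.05 s, during which the arm holds its last target. There are 200 camera calls.

## Task

The steam vent's flap has been left tipped open. Pick up the hook pole from its rest, drop its hook into the flap's brass ring eye and draw the flap gently shut; keep a firm steady pull of about 12 N on the ring for a second to seat the seal (never more than 20 N, and do not let the flap slam or touch it with the gripper), then unhook, lay the pole back in its rest as you found it, and leave the flap shut and the jars and the salt shaker where they stand.

Things in the scene. Friction and masses are not known exactly. Their poses are not given: they have to be found in the camera images.
- vent: Fixed white steam vent on the worktop, 198 mm wide, 285 mm high, open in front and on top. Origin: centre of its underside, straight below the flap's hinge line; +z up, +x into the vent (away from its user), y along the hinge. Cheeks 12 mm thick at y = +/-93 mm begin at x = -15 mm; between them are only the flap and, below z = 76 mm, the plinth.
- flap: Aluminium flap, 168 x 202 x 10 mm. Origin on its hinge, 90 mm above the vent's origin; z up the flap, x into the vent, y the hinge. Shut it is near upright; open its top leans 0.34 to 0.54 rad back into the vent. Friction holds it at any angle (2 to 4 N at the ring moves it). Within 0.05 rad either side of upright it meets a springy seal (about 0.12 mm per N at the ring); just where must be felt.
- eye (a point): Centre of the brass ring eye on the flap's front face, at x = -22 mm, y = 0, z = 165 mm in the flap's frame, with the flap's axes. The ring lies across the flap (hole axis along the flap's z, so straight up when shut); hole 24 mm across, wire 6 mm thick, outside 36 mm across.
- pole_grip (a point): Centre of the hook pole's wooden grip (grasp here): bar 130 mm long (x), 16 wide (y), 22 high (z). Pole axes: +x to the hook, +z up. Pole 0.1 to 0.25 kg, reaching 163 mm behind this point. In front a 9 mm steel shaft steps 24 mm up in a swan neck from x = 82 to 104 mm and runs on to x = 140 mm, where a prong turns straight down.
- hook_tip (a point): Lower tip of the pole's prong, at x = 140 mm, y = 0, z = -18 mm from the grip's centre, with the pole's axes. The prong is straight, 7 mm thick, its clear length below the shaft 37 mm; so with the ring at the grip's height the tip is 18 mm below the ring.
- pole_rest: Fixed wooden rest: a board 150 x 70 x 10 mm with two uprights 12 mm thick, 53 mm either side of its middle along x. Each has a notch open at the top, floor 60 mm above the worktop, about 30 mm wide and flaring, in which the pole's grip lies flat. Origin: centre of its underside; +x is the way the hook points as the pole lies in it.
- rest_seat (a point): Where the centre of the grip lies when the pole is in its rest: 71 mm above the underside of the rest, with the rest's axes.
- jam: Jam jar with a green lid, 64 mm across, 99 mm high, a bystander; origin at the centre of its underside.
- salt: Grey salt shaker, 44 mm across, 90 mm high, a bystander; origin at the centre of its underside.
- red_jar: Small spice jar with a red cap, 45 mm across, 108 mm high, a bystander; origin at the centre of its underside.
- oak_post: Fixed square oak post about 100 mm thick, from the floor to far above the arm, at the corner between the two worktops, left of the pole's rest; origin on its axis. The arm starts on its left and must pass it on the robot's side.

How it is judged:
By the outcome, as a careful person would: the job done as asked, in the order asked, and still so for the second after the job is handed in, with the robot touching nothing.
It also fails if it takes over 72 s, if anything falls off the work surface, if the arm or the gripper's body presses on something with over 40 N, if the wrist force passes 120 N, or if a joint passes its speed limit or range.

## Working session

There is one attempt and no reset: what is moved stays moved. The work goes in short steps, Python scripts to look and compute and a shell command to move; the robot and the scene stay as the last step left them, time stands still between calls to the robot, and variables do not carry over. Pictures are saved under pics/ and viewed, at most 10 in all, crops included, and the job is handed in when it is done.

```bash
mkdir -p pics
cat > h.py <<'E'
import numpy as np, cv2
from workcell import sensors, imaging, order, spotter
from scipy.spatial.transform import Rotation as R
def obs(): return sensors.get_obs()
def ray(cam,px,o=None):
    c=imaging.calibration(cam); K=np.array(c["mtx"],float)
    d=np.linalg.solve(K,[px[0],px[1],1.])
    if cam=="wrist":
        o=o or obs(); T=np.array(c["tool_from_camera"]); Rt=R.from_quat(o["ee_rot"]).as_matrix()
        return Rt@T[:3,3]+np.array(o["position"]), Rt@T[:3,:3]@d
    Rm=np.array(c["R"]);t=np.array(c["t"]); return -Rm.T@t, Rm.T@d
def atz(cam,px,z,o=None):
    p,d=ray(cam,px,o); return p+d*(z-p[2])/d[2]
def tri(rs):
    A=np.zeros((3,3));b=np.zeros(3)
    for p,d in rs:
        d=d/np.linalg.norm(d);M=np.eye(3)-np.outer(d,d);A+=M;b+=M@p
    x=np.linalg.solve(A,b); return x,[np.linalg.norm((np.eye(3)-np.outer(d,d)/(d@d))@(x-p)) for p,d in rs]
def proj(cam,X,o=None):
    c=imaging.calibration(cam);K=np.array(c["mtx"],float)
    if cam=="wrist":
        o=o or obs();T=np.array(c["tool_from_camera"]);Rt=R.from_quat(o["ee_rot"]).as_matrix()
        x=T[:3,:3].T@(Rt.T@(np.array(X)-o["position"])-T[:3,3])
    else: x=np.array(c["R"])@np.array(X)+c["t"]
    u=K@x; return u[:2]/u[2]
E
cat > look.py <<'E'
from h import *
ims={}
for c in ["scene","top"]:
    ims[c]=imaging.camera(c)
for l in ["vent","flap","eye","pole_grip","hook_tip","pole_rest","jam","salt","red_jar","oak_post"]:
    rs=[]
    for c in ["scene","top"]:
        r=spotter.look_for(l,c)
        print(l,c,[(np.round(d["pixel"]).tolist(),round(d["conf"],2)) for d in r[:2]])
        if r and r[0]["conf"]>.3: rs.append(ray(c,r[0]["pixel"]))
    if len(rs)==2: print("   ",[np.round(v,3) for v in tri(rs)])
for c in ims: cv2.imwrite(f"pics/{c}0.png",ims[c])
o=obs(); print(o)
for c in ims: p,d=ray(c,[256,192]); print(c,p.round(3),d.round(3))
print(imaging.calibration("wrist"))
E
python3 look.py
```

```text
vent scene [([291.0, 93.0], 0.86)]
vent top [([286.0, 118.0], 0.96)]
    [array([ 0.549, -0.296,  0.162]), array([0.009, 0.009])]
flap scene [([292.0, 87.0], 0.56)]
flap top [([286.0, 121.0], 0.92)]
    [array([ 0.524, -0.293,  0.193]), array([0.002, 0.002])]
eye scene [([290.0, 91.0], 0.65)]
eye top [([289.0, 115.0], 0.8)]
    [array([ 0.549, -0.297,  0.175]), array([0.015, 0.015])]
pole_grip scene [([238.0, 109.0], 0.6)]
pole_grip top [([207.0, 142.0], 0.95), ([215.0, 149.0], 0.26)]
    [array([ 0.542, -0.042,  0.074]), array([0.007, 0.007])]
hook_tip scene [([232.0, 121.0], 0.28)]
hook_tip top [([215.0, 134.0], 0.63)]
pole_rest scene [([232.0, 120.0], 0.55)]
pole_rest top [([214.0, 146.0], 0.63)]
    [array([ 0.533, -0.04 ,  0.027]), array([0.018, 0.018])]
jam scene [([295.0, 139.0], 0.58)]
jam top [([305.0, 201.0], 0.79)]
    [array([ 0.297, -0.334,  0.041]), array([0.002, 0.002])]
salt scene [([242.0, 124.0], 0.69)]
salt top [([289.0, 115.0], 0.68), ([228.0, 173.0], 0.64)]
    [array([ 0.55 , -0.201,  0.051]), array([0.136, 0.136])]
red_jar scene [([324.0, 130.0], 0.53)]
red_jar
[... 843 characters left out ...]
408, -0.01519788]), 'grasp_force': 0.0, 'grip_width': 1.0009766480073503}
scene [-0.995 -0.426  0.494] [ 0.867  0.16  -0.472]
top [-0.04  -0.124  1.507] [ 0.258 -0.035 -0.966]
{'mtx': array([[310.25318157,   0.        , 249.85278507],
       [  0.        , 310.25318157, 195.12139281],
       [  0.        ,   0.        ,   1.        ]]), 'tool_from_camera': array([[ 3.14750991e-04, -9.64528978e-01, -2.63976800e-01,
         6.66907075e-02],
       [ 9.99999858e-01,  1.90333818e-04,  4.96893906e-04,
         7.80889668e-05],
       [-4.29024859e-04, -2.63976919e-01,  9.64528902e-01,
        -1.25604062e-01],
       [ 0.00000000e+00,  0.00000000e+00,  0.00000000e+00,
         1.00000000e+00]])}
```

View pics/scene0.png

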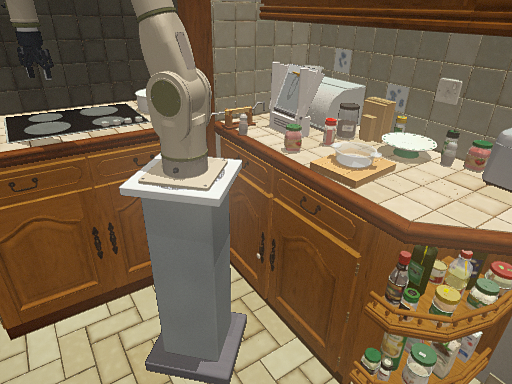

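View pics/top0.png

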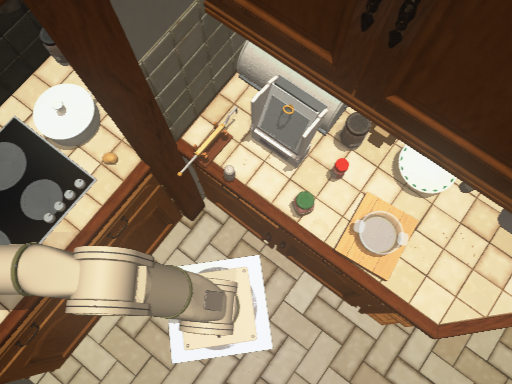

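Scene view: the arm stands left; the vent is at about (292,95), the pole and rest at (238,112), the salt shaker at (243,124), the jam at (293,138) and the red jar at (330,130). Top view: the pole runs from (178,174) to the hook at (238,108), the vent flap is near (286,125) with the ring at (289,109), and the post slants from (75,0) to (195,210).

```bash
python3 - <<'E'
from h import *
for n,px,z in [("rear",(178,174),.07),("grip",(207,142),.071),("hook",(238,108),.09),("salt",(229,173),.045),("ringtop",(289,109),.245),("cheekL fronttop",(254,90),.285),("cheekL front bottom",(252,138),.1),("cheekR front bot",(297,162),.08),("cheekR top",(324,122),.285)]:
    print(n,atz("top",px,z).round(3))
def az(c,px):
    p,d=ray(c,px); return p[:2],d[:2]/np.linalg.norm(d[:2])
def isect(a,b):
    (p,d),(q,e)=a,b; s=np.linalg.solve(np.c_[d,-e],q-p); return p+s[0]*d
R1=az("top",(153,90)); R2=az("top",(203,208)); L1=az("top",(185,220)); L2=az("top",(100,100))
print(R1,R2,L1,L2)
S=az("scene",(214,60)); S2=az("scene",(181,20))
print("R edge",isect(S,R1),isect(S,R2),"L",isect(S2,L1),isect(S2,L2))
E
cat > crop.py <<'E'
import cv2
im=cv2.imread("pics/top0.png")[70:230,150:370]; cv2.imwrite("pics/topc.png",cv2.resize(im,None,fx=3.6,fy=3.6,interpolation=cv2.INTER_CUBIC))
E
python3 crop.py
```

```text
rear [0.441 0.072 0.07 ]
grip [ 0.54  -0.036  0.071]
hook [ 0.641 -0.156  0.09 ]
salt [ 0.429 -0.096  0.045]
ringtop [ 0.541 -0.305  0.245]
cheekL fronttop [ 0.599 -0.206  0.285]
cheekL front bottom [ 0.522 -0.188  0.1  ]
cheekR front bot [ 0.424 -0.325  0.08 ]
cheekR top [ 0.468 -0.394  0.285]
(array([-0.04036827, -0.12384988]), array([0.95339105, 0.30173747])) (array([-0.04036827, -0.12384988]), array([0.94235265, 0.3346214 ])) (array([-0.04036827, -0.12384988]), array([0.86460208, 0.5024572 ])) (array([-0.04036827, -0.12384988]), array([0.87340973, 0.48698608]))
R edge [-1.00510597 -0.42917844] [-0.09516132 -0.14330643] L [0.43363989 0.15161651] [0.50656763 0.18110454]
```

View pics/topc.png

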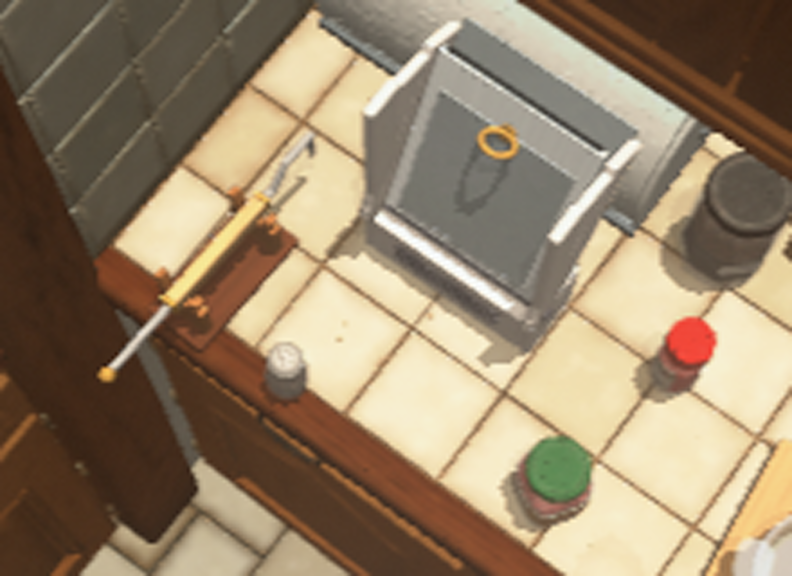

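The crop shows the pole's grip from crop (172,300) to (265,200), i.e. its centre at about pixel (210.6,139.4). The ring is at pixel (288,109), and the post's right face meets the worktop at about pixels (177,142) to (190,159).

Run:
```python
from h import *
for px in [(176.5,142),(190,159)]: print(px,atz("top",px,0).round(3))
for z in(-.7,-.8,-.9): print(z,[atz("top",p,z)[:2].round(3) for p in [(193,221),(204.4,206)]])
for n,px,z in [("rear",(179.2,173.6),.071),("grip",(210.6,139.4),.08),("hook",(235.6,108.3),.1)]: print(n,atz("top",px,z).round(3))
from itertools import product
```

```text
(176.5, 142) [0.584 0.076 0.   ]
(190, 159) [0.514 0.034 0.   ]
-0.7 [array([0.446, 0.126]), array([0.514, 0.062])]
-0.8 [array([0.468, 0.137]), array([0.539, 0.07 ])]
-0.9 [array([0.49 , 0.149]), array([0.564, 0.078])]
rear [0.442 0.068 0.071]
grip [ 0.544 -0.05   0.08 ]
hook [ 0.636 -0.148  0.1  ]
```

```bash
python3 -m inch '[[[0,-0.03,0,0,0,0,-1],[0,-0.07,0,0,0,0,-1],[0,-0.115,0,0,0,0,-1],[0,-0.16,0,0,0,0,-1],[0,-0.195,0,0,0,0,-1],[0,-0.215,0,0,0,0,-1],[0,-0.215,0,0,0,0,-1]]]'
python3 -m inch '[[[-0.041,-0.002,0,0,0,0.1,-1],[-0.081,-0.008,0,0,0,0.2,-1],[-0.121,-0.018,0,0,0,0.3,-1],[-0.160,-0.032,0,0,0,0.4,-1],[-0.197,-0.050,0,0,0,0.5,-1],[-0.232,-0.072,0,0,0,0.6,-1],[-0.264,-0.096,0,0,0,0.7,-1],[-0.294,-0.124,0,0,0,0.8,-1],[-0.321,-0.155,0,0,0,0.9,-1],[-0.345,-0.188,0,0,0,1.0,-1]]]'
```

```text
clock: 1.8
position: [0.0995, 0.3961, 0.2488]
ee_rot: [0.123, 0.992, 0.001, 0.0]
ft_force: [0.9, 0.1, -0.4]
grip_width: 1.003
grasp_force: 0.0
clock: 2.8
position: [0.3901, 0.1301, 0.2485]
ee_rot: [0.585, 0.811, 0.0, 0.0]
ft_force: [1.2, 0.7, -0.7]
grip_width: 1.0
grasp_force: 0.0
```

```bash
python3 -m inch '[[[-0.041,-0.002,0,0,0,-0.08,-1],[-0.081,-0.008,0,0,0,-0.16,-1],[-0.121,-0.018,0,0,0,-0.24,-1],[-0.160,-0.032,0,0,0,-0.32,-1],[-0.18,-0.03,0,0,0,-0.39,-1],[-0.18,-0.03,0,0,0,-0.39,-1],[-0.18,-0.03,0,0,0,-0.39,-1]]]'
cat > w.py <<'E'
import sys
from h import *
labs=sys.argv[2].split(",")
o=obs(); im=imaging.camera("wrist"); cv2.imwrite(f"pics/{sys.argv[1]}.png",im)
print(np.round(o["position"],4),R.from_quat(o["ee_rot"]).as_matrix().round(3).tolist())
for l in labs:
    r=spotter.look_for(l,"wrist"); print(l,[(np.round(d["pixel"],1).tolist(),round(d["conf"],2)) for d in r[:2]])
    for d in r[:1]: print("  z=.071:",atz("wrist",d["pixel"],.071,o).round(4), "z.25:",atz("wrist",d["pixel"],.25,o).round(3))
np.save(f"pics/{sys.argv[1]}.npy",np.r_[o["position"],o["ee_rot"]])
E
python3 w.py w1 pole_grip,hook_tip,pole_rest,salt,eye,oak_post
```

```text
clock: 3.5
position: [0.4181, -0.0484, 0.2484]
ee_rot: [0.416, 0.909, -0.0, 0.0]
ft_force: [-0.3, -0.1, -0.2]
grip_width: 0.998
grasp_force: 0.0
[ 0.4181 -0.0484  0.2484] [[-0.654, 0.756, 0.0], [0.756, 0.654, -0.0], [-0.0, -0.0, -1.0]]
pole_grip [([339.8, 224.3], 0.72)]
  z=.071: [ 0.5202 -0.0231  0.071 ] z.25: [ 0.434 -0.008  0.25 ]
hook_tip [([346.5, 222.6], 0.9)]
  z=.071: [ 0.5241 -0.0172  0.071 ] z.25: [ 0.436 -0.006  0.25 ]
pole_rest [([319.3, 228.6], 0.6), ([228.7, 213.8], 0.52)]
  z=.071: [ 0.5074 -0.0405  0.071 ] z.25: [ 0.429 -0.015  0.25 ]
salt [([228.2, 214.1], 0.77)]
  z=.071: [ 0.4253 -0.0904  0.071 ] z.25: [ 0.395 -0.036  0.25 ]
eye []
oak_post []
```

View pics/w1.png

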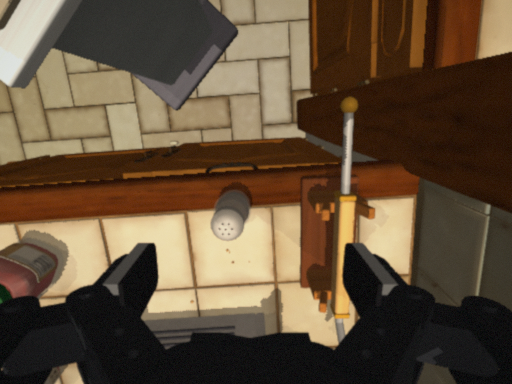

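The wrist view shows the pole: its rear ball at (348,105) and the grip from (346,195) to (342,318). The salt shaker is at (229,222) and the post at upper right.

Run:
```python
from h import *
r=np.load("pics/w1.npy");o=dict(position=r[:3],ee_rot=r[3:])
for p in [(346,195),(342,318)]: print(atz("wrist",p,.082,o).round(4))
a=atz("wrist",(346,195),.082,o);b=atz("wrist",(342,318),.082,o);print((a+b)/2,np.degrees(np.arctan2(*(b-a)[1::-1])),np.linalg.norm(b-a))
T=R.from_quat(o["ee_rot"]).as_matrix().T
g=(a+b)/2; print("tool shift",T@(g-[0,0,.011]-o["position"]))
```

```text
[0.4978 0.0033 0.082 ]
[ 0.5945 -0.0976  0.082 ]
[ 0.54613793 -0.04717861  0.082     ] -46.217440155408575 0.13977945361255473
tool shift [-0.08275564  0.09758518  0.17748118]
```

```bash
python3 -m inch '[[[-0.02,0.03,0,0,0,0,-1],[-0.05,0.06,0,0,0,0,-1],[-0.075,0.09,0.02,0,0,0,-1],[-0.083,0.098,0.045,0,0,0,-1],[-0.083,0.098,0.05,0,0,0,-1],[-0.083,0.098,0.05,0,0,0,-1]]]'
python3 w.py w2 pole_grip,hook_tip,salt,eye
```

```text
clock: 4.45
position: [0.5452, -0.0473, 0.1976]
ee_rot: [0.415, 0.91, -0.001, -0.001]
ft_force: [0.1, -0.0, 0.8]
grip_width: 0.998
grasp_force: 0.0
[ 0.5452 -0.0473  0.1976] [[-0.655, 0.755, -0.002], [0.755, 0.655, -0.001], [0.001, -0.003, -1.0]]
pole_grip [([249.5, 171.5], 0.7), ([63.9, 374.7], 0.31)]
  z=.071: [ 0.533  -0.0339  0.071 ] z.25: [ 0.511 -0.007  0.25 ]
hook_tip [([253.4, 174.2], 0.86), ([260.8, 179.5], 0.62)]
  z=.071: [ 0.537  -0.0335  0.071 ] z.25: [ 0.512 -0.007  0.25 ]
salt [([114.5, 146.8], 0.62)]
  z=.071: [ 0.4373 -0.0902  0.071 ] z.25: [ 0.483 -0.024  0.25 ]
eye [([63.3, 374.0], 0.58)]
  z=.071: [ 0.5272 -0.3118  0.071 ] z.25: [ 0.509 -0.088  0.25 ]
```

View pics/w2.png

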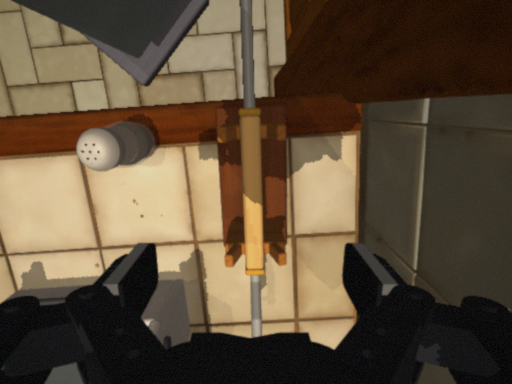

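Here the grip runs from (250,110) to (256,273), between the rest's uprights; the salt shaker's top is at (97,149).

Run:
```python
from h import *
def L(n):
    r=np.load(f"pics/{n}.npy");return dict(position=r[:3],ee_rot=r[3:])
o1,o2=L("w1"),L("w2")
P=[tri([ray("wrist",a,o1),ray("wrist",b,o2)]) for a,b in [((346,195),(250,110)),((342,318),(256,273))]]
print(P)
for z in(.075,.082):
    a,b=[atz("wrist",p,z,o2) for p in [(250,110),(256,273)]];m=(a+b)/2
    print(z,m,np.degrees(np.arctan2(*(b-a)[1::-1])),np.linalg.norm(b-a),R.from_quat(o2["ee_rot"]).as_matrix().T@(m-o2["position"]))
```

```text
[(array([0.50125559, 0.00331361, 0.07376118]), [np.float64(5.626973214224e-06), np.float64(5.626973214223787e-06)]), (array([ 0.59506235, -0.09727737,  0.08075221]), [np.float64(0.0007602309069328388), np.float64(0.0007602309069328003)])]
0.075 [ 0.54913648 -0.04775862  0.075     ] -46.85242737560197 0.14001767025804115 [-0.00299229  0.00300617  0.12254135]
0.082 [ 0.54780496 -0.04631684  0.082     ] -46.852427375602 0.1360689229152733 [-0.00102463  0.00292715  0.11554323]
```

```bash
python3 -m inch '[[[-0.001,0.003,0.025,0,0,-0.038,-1],[-0.001,0.003,0.06,0,0,-0.038,-1],[-0.001,0.003,0.09,0,0,-0.038,-1],[-0.001,0.003,0.115,0,0,-0.038,-1],[-0.001,0.003,0.128,0,0,-0.038,-1],[-0.001,0.003,0.128,0,0,-0.038,-1]]]'
python3 -m inch '[[[0,0,0,0,0,0,0],[0,0,0,0,0,0,1],[0,0,0,0,0,0,1],[0,0,0,0,0,0,1],[0,0,0,0,0,0,1],[0,0,0,0,0,0,1]]]' 80
```

```text
clock: 5.3
position: [0.5483, -0.0458, 0.0697]
ee_rot: [0.398, 0.918, -0.0, -0.001]
ft_force: [-0.6, -0.0, -0.4]
grip_width: 0.998
grasp_force: 0.0
clock: 5.9
position: [0.5494, -0.0459, 0.0709]
ee_rot: [0.398, 0.918, 0.0, 0.0]
ft_force: [-0.6, 0.3, 6.2]
grip_width: 0.172
grasp_force: 78.1
```

```bash
python3 -m inch '[[[0,0,-0.015,0,0,0,1],[0,0,-0.04,0,0,0,1],[0,0,-0.08,0,0,0,1],[0,0,-0.12,0,0,0,1],[0,0,-0.16,0,0,0,1],[0,0,-0.2,0,0,0,1],[0,0,-0.23,0,0,0,1],[0,0,-0.24,0,0,0,1],[0,0,-0.24,0,0,0,1]]]'
python3 - <<'E'
from h import *
def pl(c,a,b):
    p,d=ray(c,a);_,e=ray(c,b);n=np.cross(d,e);n/=np.linalg.norm(n);return n,n@p
for sa,sb in [((260,18),(512,45)),((260,8),(512,14))]:
    A,B=pl("scene",sa,sb),pl("top",(294,70),(370,119))
    M=np.array([A[0],B[0]])
    for y in(-.2,-.3,-.4): print(y,np.linalg.solve(np.vstack([M,[0,1,0]]),[A[1],B[1],y]).round(3))
print(tri([ray("scene",(290,91)),ray("top",(288.3,109.3))]))
im=imaging.camera("scene"); cv2.imwrite("pics/s1.png",cv2.resize(im[50:170,215:375],None,fx=5,fy=5,interpolation=cv2.INTER_CUBIC))
E
```

```text
clock: 6.8
position: [0.5493, -0.0462, 0.3115]
ee_rot: [0.398, 0.918, 0.001, 0.001]
ft_force: [-0.4, 0.3, -2.4]
grip_width: 0.175
grasp_force: 78.1
-0.2 [ 0.664 -0.2    0.444]
-0.3 [ 0.568 -0.3    0.441]
-0.4 [ 0.472 -0.4    0.438]
-0.2 [ 0.631 -0.2    0.488]
-0.3 [ 0.533 -0.3    0.488]
-0.4 [ 0.435 -0.4    0.489]
(array([ 0.57126167, -0.29666484,  0.1698467 ]), [np.float64(0.017220912475489295), np.float64(0.017220912475489226)])
```

View pics/s1.png

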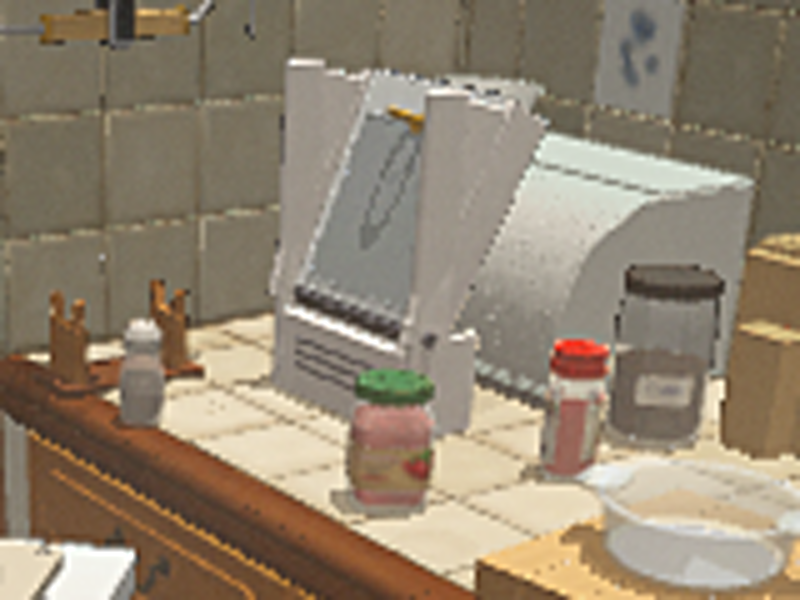

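The enlarged scene view shows the held pole level at top left. The vent's ring is at crop (405,118), i.e. pixel (296,73.6). The cheeks' front top corners are at crop (287,62) and (428,95).

Run:
```python
from h import *
a=lambda u,v:(150+u/3.6,70+v/3.6); s=lambda u,v:(215+u/5,50+v/5)
for n,S,T in [("L front outer top",s(287,62),a(368,107)),("R front inner top",s(428,95),a(553,238)),("ring",s(405,118),a(498,142)),("hinge L",s(295,290),a(380,215)),("hinge R",s(402,338),a(525,312))]:
    print(n,[np.round(v,4) for v in tri([ray("scene",S),ray("top",T)])])
for y in [(.57,-.29,.30)]: print(proj("top",y))
```

```text
L front outer top [array([ 0.569 , -0.1966,  0.2823]), array([0.0004, 0.0004])]
R front inner top [array([ 0.4338, -0.3284,  0.2814]), array([0., 0.])]
ring [array([ 0.5395, -0.3032,  0.2461]), array([0.0001, 0.0001])]
hinge L [array([ 0.5549, -0.2091,  0.0889]), array([0.0048, 0.0048])]
hinge R [array([ 0.4409, -0.3226,  0.0856]), array([0.0008, 0.0008])]
[283.52051064  92.60712499]
```

```bash
python3 -m inch '[[[0,0,-0.014,0,0,0,1],[0,-0.015,-0.014,0,0,-0.01,1],[-0.005,-0.045,-0.014,0,0,-0.024,1],[-0.015,-0.08,-0.014,0,0,-0.024,1],[-0.025,-0.12,-0.014,0,0,-0.024,1],[-0.035,-0.155,-0.014,0,0,-0.024,1],[-0.041,-0.178,-0.014,0,0,-0.024,1],[-0.041,-0.186,-0.014,0,0,-0.024,1],[-0.041,-0.186,-0.014,0,0,-0.024,1]]]'
python3 - <<'E'
from h import *
s=imaging.camera("scene");t=imaging.camera("top"); o=obs()
up=lambda im,x,y:cv2.resize(im[y:y+75,x:x+100],None,fx=4,fy=4,interpolation=cv2.INTER_CUBIC)
im=np.hstack([up(s,240,40),up(t,235,70)]); cv2.imwrite("pics/st2.png",im)
print(o["position"],o["ee_rot"])
for c in("scene","top"):
    print([(np.round(d["pixel"],1),d["conf"]) for d in spotter.look_for("hook_tip",c)[:2]])
u=-R.from_quat(o["ee_rot"]).as_matrix()[:,0]; h=o["position"]+.14*u-[0,0,.018]
print("pred tip",h,proj("scene",h),proj("top",h))
E
```

```text
clock: 7.75
position: [0.4407, -0.2035, 0.3242]
ee_rot: [0.387, 0.922, 0.0, -0.0]
ft_force: [0.6, 0.6, -1.7]
grip_width: 0.172
grasp_force: 78.2
[ 0.44193919 -0.20174195  0.32415002] [ 3.85803955e-01  9.22580767e-01  3.96851910e-05 -1.88808453e-04]
[(array([265.8,  54.4]), 0.58)]
[(array([211.5, 146.3]), 0.45), (array([288.4,  97.6]), 0.42)]
pred tip [ 0.54026267 -0.30140384  0.30609696] [296.64434793  58.51346441] [289.11854295 100.29584741]
```

View pics/st2.png

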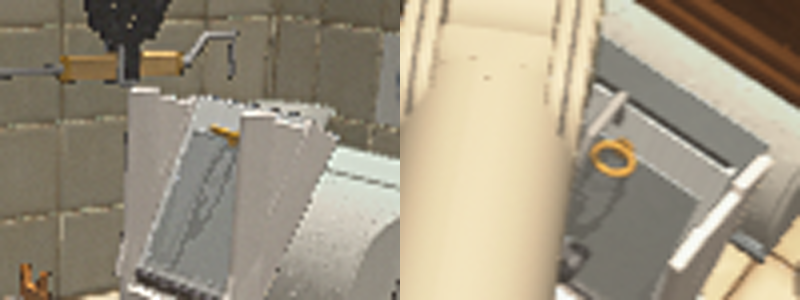

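Left half: the hook's tip is at scene pixel about (298.3,59.3), just beyond and above the ring at (295.5,73.3). Right half: the hook's corner is at top pixel about (291,93.8) and the ring at (288.3,109.5).

Run:
```python
from h import *
o=obs();u=-R.from_quat(o["ee_rot"]).as_matrix()[:,0]; v=np.array([-u[1],u[0],0])
e=atz("top",(291,93.75),.353); print("shaft end",e, "expected",o["position"]+.1435*u)
d=e-o["position"]; print("along",d@u,"lat",d@v)
t=tri([ray("scene",(298.3,59.3)),ray("top",(290,97.5))]);print(t)
p,dd=ray("scene",(298.3,59.3))
# scene ray: point at given along dist
for al in (.135,.14,.145):
    # intersect ray with plane perpendicular to u at along=al
    q=p+dd*((o["position"]+al*u-p)@u)/(dd@u); print(al,q.round(4),"lat",((q-o["position"])@v).round(4),"dz",(q-o["position"])[2].round(4))
r=tri([ray("scene",(295.8,73.5)),ray("top",(288.3,109.5))]);print("ring",r)
g=r[0]-o["position"];print("ring along",g@u,"lat",g@v,"dz",g[2])
```

```text
shaft end [ 0.53673202 -0.30289968  0.353     ] expected [ 0.54290012 -0.30375524  0.3240872 ]
along 0.1385506234501792 lat -0.003786968956909572
(array([ 0.55097247, -0.30685055,  0.30183258]), [np.float64(0.0008363940451279875), np.float64(0.0008363940451280602)])
0.135 [ 0.5248 -0.3097  0.3053] lat -0.017 dz -0.0189
0.14 [ 0.5325 -0.3091  0.3043] lat -0.0111 dz -0.0198
0.145 [ 0.5402 -0.3085  0.3033] lat -0.0052 dz -0.0208
ring (array([ 0.5390776 , -0.30264075,  0.24664196]), [np.float64(0.00021615277383272986), np.float64(0.00021615277383272088)])
ring along 0.14003708852591407 lat -0.0019362845169975454 dz -0.07747535394019925
```

```bash
python3 -m inch '[[[-0.001,0.004,0.005,0,0,0,1],[-0.001,0.004,0.015,0,0,0,1],[-0.001,0.004,0.027,0,0,0,1],[-0.001,0.004,0.034,0,0,0,1],[-0.001,0.004,0.034,0,0,0,1],[-0.001,0.004,0.034,0,0,0,1]]]'
cat > st.py <<'E'
import sys
from h import *
s=imaging.camera("scene");t=imaging.camera("top"); o=obs()
up=lambda im,x,y:cv2.resize(im[y:y+60,x:x+40],None,fx=10,fy=10,interpolation=cv2.INTER_CUBIC)
cv2.imwrite(f"pics/{sys.argv[1]}.png",np.hstack([up(s,275,45),up(t,270,75)]))
print(o["position"],o["ee_rot"],o["ft_force"],o["clock"])
E
python3 st.py st3
```

```text
clock: 8.55
position: [0.4448, -0.2011, 0.2902]
ee_rot: [0.387, 0.922, -0.0, -0.0]
ft_force: [1.3, 0.6, -0.8]
grip_width: 0.169
grasp_force: 78.2
[ 0.44504912 -0.20113223  0.29061629] [3.86652450e-01 9.22225458e-01 1.31796732e-04 2.66727558e-04] [-0.46226192  0.50481858 -1.92283131] 8.65
```

View pics/st3.png

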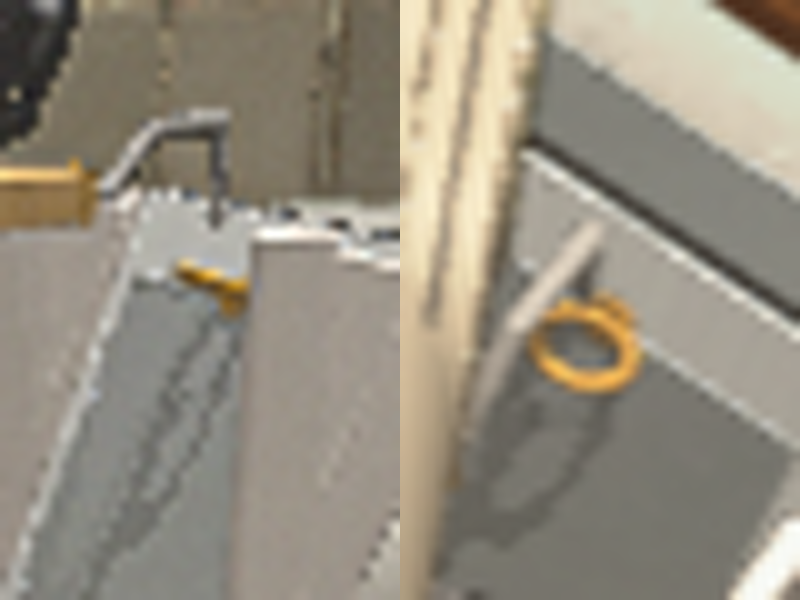

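Left: the prong tip (296.8,67.5) hangs above the middle of the ring, which starts at (292.7,71.8). Right: the hook's corner is at (290,97.5) and the ring's hole centre at (288.7,109.7).

Run:
```python
from h import *
o=obs();u=-R.from_quat(o["ee_rot"]).as_matrix()[:,0]; v=np.array([-u[1],u[0],0])
f=lambda X:((X-o["position"])@u).round(4).tolist().__str__()+" "+str(((X-o["position"])@v).round(4))
e=atz("top",(290,97.5),.3185)-.0035*u; print("prong",f(e))
for z in(.242,.246,.25): print("ring",z,f(atz("top",(288.7,109.7),z)))
t=tri([ray("scene",(297,72.6)),ray("top",(288.7,109.7))]);print(t,f(t[0]))
h=o["position"]+.14*u-[0,0,.018];print(proj("scene",h),proj("top",h), proj("scene",o["position"]+.14*u))
```

```text
prong 0.1379 -0.0022
ring 0.242 0.1406 -0.0045
ring 0.246 0.1389 -0.0054
ring 0.25 0.1373 -0.0063
(array([ 0.53694102, -0.30541179,  0.25042384]), [np.float64(0.001993785002453004), np.float64(0.0019937850024529962)]) 0.1388 -0.0076
[296.00566321  66.86272728] [288.04553833 104.53596761] [296.32667077  62.3390447 ]
```

```bash
python3 -m inch '[[[0,-0.0025,0.003,0,0,0,1],[0,-0.0025,0.008,0,0,0,1],[0,-0.0025,0.013,0,0,0,1],[0,-0.0025,0.018,0,0,0,1],[0,-0.0025,0.022,0,0,0,1],[0,-0.0025,0.022,0,0,0,1]]]'
python3 -m inch '[[[0,0,0.004,0,0,0,1],[0,0,0.008,0,0,0,1],[0,0,0.012,0,0,0,1],[0,0,0.012,0,0,0,1]]]'
```

```text
clock: 9.25
position: [0.4429, -0.2026, 0.2676]
ee_rot: [0.387, 0.922, -0.0, -0.0]
ft_force: [0.5, 0.0, -1.8]
grip_width: 0.171
grasp_force: 78.2
clock: 9.65
position: [0.4428, -0.2027, 0.2557]
ee_rot: [0.387, 0.922, -0.0, -0.0]
ft_force: [-0.2, -0.5, -2.1]
grip_width: 0.171
grasp_force: 78.2
```

```bash
python3 -m inch '[[[0,0,0.003,0,0,0,1],[0,0,0.006,0,0,0,1],[0,0,0.006,0,0,0,1]]]'
python3 st.py st4
```

```text
clock: 9.95
position: [0.443, -0.2027, 0.2499]
ee_rot: [0.387, 0.922, -0.0, -0.0]
ft_force: [-0.6, -0.5, -1.7]
grip_width: 0.175
grasp_force: 78.2
[ 0.44309752 -0.20275609  0.25024848] [ 3.86584636e-01  9.22253933e-01 -1.55925909e-06 -5.24091282e-05] [ 0.58527925 -0.33610739 -1.86185001] 10.05
```

View pics/st4.png

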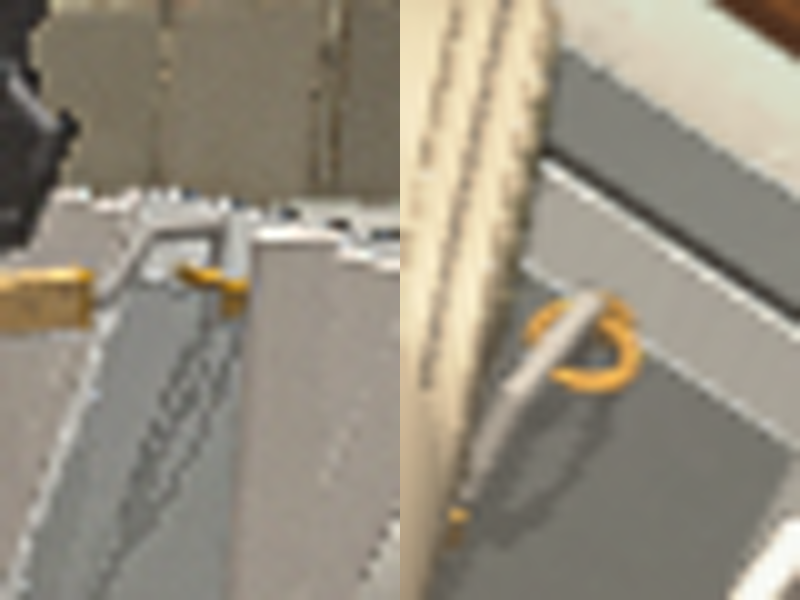

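The prong now passes down through the ring in both views. I'll pull gently along tool +x.

```bash
python3 -m inch '[[[0.002,0,0,0,0,0,1],[0.004,0,0,0,0,0,1],[0.006,0,0,0,0,0,1],[0.008,0,0,0,0,0,1],[0.010,0,0,0,0,0,1],[0.012,0,0,0,0,0,1],[0.014,0,-0.0005,0,0,0,1],[0.016,0,-0.001,0,0,0,1],[0.018,0,-0.0015,0,0,0,1],[0.020,0,-0.002,0,0,0,1]]]'
python3 st.py st5
```

```text
clock: 11.05
position: [0.4289, -0.1884, 0.2523]
ee_rot: [0.387, 0.922, 0.0, -0.0]
ft_force: [1.5, -2.7, -2.0]
grip_width: 0.174
grasp_force: 78.1
[ 0.42889581 -0.18823867  0.25228291] [ 3.86453586e-01  9.22308823e-01  1.93525465e-04 -1.51955613e-04] [ 1.61999269 -1.80021246 -1.36823479] 11.15
```

```bash
python3 -m inch '[[[0.002,0,0,0,0,0,1],[0.005,0,-0.0005,0,0,0,1],[0.008,0,-0.001,0,0,0,1],[0.011,0,-0.0015,0,0,0,1],[0.014,0,-0.002,0,0,0,1],[0.017,0,-0.0025,0,0,0,1],[0.020,0,-0.003,0,0,0,1],[0.023,0,-0.003,0,0,0,1],[0.026,0,-0.003,0,0,0,1],[0.028,0,-0.003,0,0,0,1]]]'
```

```text
clock: 12.15
position: [0.4092, -0.1684, 0.2553]
ee_rot: [0.387, 0.922, 0.0, -0.0]
ft_force: [1.1, -2.7, -2.9]
grip_width: 0.17
grasp_force: 78.1
```

```bash
python3 -m inch '[[[0.001,0,0,0,0,0,1],[0.002,0,0,0,0,0,1],[0.003,0,0,0,0,0,1],[0.004,0,0,0,0,0,1],[0.005,0,0,0,0,0,1],[0.006,0,0,0,0,0,1],[0.007,0,0,0,0,0,1],[0.008,0,0,0,0,0,1]]]'
```

```text
clock: 12.95
position: [0.4038, -0.1627, 0.2553]
ee_rot: [0.387, 0.922, 0.0, -0.0]
ft_force: [0.9, -2.4, -3.9]
grip_width: 0.176
grasp_force: 78.0
```

```bash
python3 -m inch '[[[0.0007,0,0,0,0,0,1],[0.0014,0,0,0,0,0,1],[0.002,0,0,0,0,0,1],[0.0027,0,0,0,0,0,1],[0.0034,0,0,0,0,0,1],[0.004,0,0,0,0,0,1]]]'
python3 -m inch '[[[0.0003,0,0,0,0,0,1],[0.0006,0,0,0,0,0,1],[0.0009,0,0,0,0,0,1],[0.0012,0,0,0,0,0,1]]]'
```

```text
clock: 13.55
position: [0.401, -0.1599, 0.2553]
ee_rot: [0.387, 0.922, 0.0, -0.0]
ft_force: [1.1, -1.4, -3.8]
grip_width: 0.171
grasp_force: 78.0
clock: 13.95
position: [0.4002, -0.1591, 0.2553]
ee_rot: [0.387, 0.922, 0.0, -0.0]
ft_force: [1.4, -2.2, -3.5]
grip_width: 0.174
grasp_force: 78.0
```

```bash
python3 -m inch '[[[0.0004,0,0,0,0,0,1],[0.0008,0,0,0,0,0,1],[0.0012,0,0,0,0,0,1],[0.0015,0,0,0,0,0,1]]]'
```

```text
clock: 14.35
position: [0.3991, -0.158, 0.2553]
ee_rot: [0.387, 0.922, 0.0, -0.0]
ft_force: [1.0, -2.8, -3.7]
grip_width: 0.174
grasp_force: 78.0
```

```bash
python3 -m inch '[[[0.0004,0,0,0,0,0,1],[0.0008,0,0,0,0,0,1],[0.0012,0,0,0,0,0,1],[0.0014,0,0,0,0,0,1]]]'
```

```text
clock: 14.75
position: [0.3982, -0.157, 0.2553]
ee_rot: [0.387, 0.922, 0.0, 0.0]
ft_force: [0.4, -1.2, -3.4]
grip_width: 0.172
grasp_force: 78.0
```

```bash
python3 -m inch '[[[0.0004,0,0,0,0,0,1],[0.0008,0,0,0,0,0,1],[0.0012,0,0,0,0,0,1],[0.0014,0,0,0,0,0,1]]]'
```

```text
clock: 15.15
position: [0.3971, -0.156, 0.2552]
ee_rot: [0.387, 0.922, 0.0, -0.0]
ft_force: [1.4, -1.0, -3.7]
grip_width: 0.174
grasp_force: 78.0
```

```bash
python3 -m inch '[[[0.0004,0,0,0,0,0,1],[0.0008,0,0,0,0,0,1],[0.0012,0,0,0,0,0,1],[0.0014,0,0,0,0,0,1]]]'
```

```text
clock: 15.55
position: [0.3962, -0.155, 0.2553]
ee_rot: [0.387, 0.922, 0.0, -0.0]
ft_force: [2.1, -2.4, -2.7]
grip_width: 0.172
grasp_force: 78.0
```

```bash
python3 -m inch '[[[0.0004,0,0,0,0,0,1],[0.0008,0,0,0,0,0,1],[0.0012,0,0,0,0,0,1],[0.0014,0,0,0,0,0,1]]]'
```

```text
clock: 15.95
position: [0.3952, -0.154, 0.2553]
ee_rot: [0.387, 0.922, 0.0, -0.0]
ft_force: [0.8, -2.4, -3.5]
grip_width: 0.167
grasp_force: 78.0
```

```bash
python3 -m inch '[[[0.0004,0,0,0,0,0,1],[0.0008,0,0,0,0,0,1],[0.0012,0,0,0,0,0,1],[0.0014,0,0,0,0,0,1]]]'
```

```text
clock: 16.35
position: [0.3943, -0.153, 0.2553]
ee_rot: [0.387, 0.922, 0.0, 0.0]
ft_force: [0.6, -1.8, -3.5]
grip_width: 0.17
grasp_force: 78.0
```

```bash
python3 -m inch '[[[0.0004,0,0,0,0,0,1],[0.0008,0,0,0,0,0,1],[0.0012,0,0,0,0,0,1],[0.0014,0,0,0,0,0,1]]]'
```

```text
clock: 16.75
position: [0.3933, -0.152, 0.2553]
ee_rot: [0.387, 0.922, 0.0, -0.0]
ft_force: [1.9, -1.5, -2.9]
grip_width: 0.171
grasp_force: 78.0
```

```bash
python3 -m inch '[[[0.0004,0,0,0,0,0,1],[0.0008,0,0,0,0,0,1],[0.0012,0,0,0,0,0,1],[0.0014,0,0,0,0,0,1]]]'
```

```text
clock: 17.15
position: [0.3922, -0.151, 0.2553]
ee_rot: [0.387, 0.922, 0.0, -0.0]
ft_force: [1.2, -1.8, -2.8]
grip_width: 0.174
grasp_force: 78.0
```

```bash
python3 -m inch '[[[0.0004,0,0,0,0,0,1],[0.0008,0,0,0,0,0,1],[0.0012,0,0,0,0,0,1],[0.0014,0,0,0,0,0,1]]]'
```

```text
clock: 17.55
position: [0.3913, -0.15, 0.2553]
ee_rot: [0.387, 0.922, 0.0, -0.0]
ft_force: [0.0, -1.7, -2.7]
grip_width: 0.17
grasp_force: 78.0
```

```bash
python3 -m inch '[[[0.0004,0,0,0,0,0,1],[0.0008,0,0,0,0,0,1],[0.0012,0,0,0,0,0,1],[0.0014,0,0,0,0,0,1]]]'
```

```text
clock: 17.95
position: [0.3903, -0.149, 0.2553]
ee_rot: [0.387, 0.922, 0.0, 0.0]
ft_force: [1.3, -2.5, -3.2]
grip_width: 0.173
grasp_force: 78.0
```

```bash
python3 -m inch '[[[0.0004,0,0,0,0,0,1],[0.0008,0,0,0,0,0,1],[0.0012,0,0,0,0,0,1],[0.0014,0,0,0,0,0,1]]]'
python3 - <<'E'
from h import *
for c in("scene","top"):
    cv2.imwrite(f"pics/{c}9.png",imaging.camera(c))
    for l in("eye","flap"): print(c,l,[(np.round(d["pixel"],1),d["conf"]) for d in spotter.look_for(l,c)[:2]])
E
```

```text
clock: 18.35
position: [0.3893, -0.148, 0.2553]
ee_rot: [0.387, 0.922, 0.0, -0.0]
ft_force: [0.9, -3.1, -2.0]
grip_width: 0.171
grasp_force: 78.0
scene eye [(array([287.2,  87.5]), 0.6), (array([292.1,  93.1]), 0.35)]
scene flap [(array([286.9,  83.5]), 0.61)]
top eye [(array([285. , 128.5]), 0.59)]
top flap [(array([284.6, 133. ]), 0.97)]
```

```bash
python3 -m inch '[[[0.0004,0,0,0,0,0,1],[0.0008,0,0,0,0,0,1],[0.0012,0,0,0,0,0,1],[0.0012,0,0,0,0,0,1]]]'
```

```text
clock: 19.05
position: [0.3885, -0.1471, 0.2553]
ee_rot: [0.386, 0.922, 0.0, -0.0]
ft_force: [0.8, -2.1, -2.9]
grip_width: 0.171
grasp_force: 78.1
```

```bash
python3 -m inch '[[[0.0004,0,0,0,0,0,1],[0.0008,0,0,0,0,0,1],[0.0012,0,0,0,0,0,1],[0.0012,0,0,0,0,0,1]]]'
```

```text
clock: 19.45
position: [0.3876, -0.1463, 0.2553]
ee_rot: [0.387, 0.922, 0.0, -0.0]
ft_force: [2.0, -2.6, -2.7]
grip_width: 0.175
grasp_force: 78.1
```

Run:
```python
from h import *
o=obs();t=imaging.camera("top")
hsv=cv2.cvtColor(t,cv2.COLOR_BGR2HSV);m=cv2.inRange(hsv,(12,130,110),(28,255,255));m[:90]=0;m[150:]=0;m[:,:265]=0;m[:,310:]=0
n,l,s,c=cv2.connectedComponentsWithStats(m)
print([(s[i].tolist(),c[i].round(1).tolist()) for i in range(1,n) if s[i][4]>3])
V=np.array([.5076,-.2774,0]);yw=np.radians(-45.5);ux=np.array([np.cos(yw),np.sin(yw),0])
for i in range(1,n):
    if s[i][4]>3:
        X=atz("top",c[i],.255);print(X,(X-V)@ux)
old=cv2.imread("pics/top0.png");
cv2.imwrite("pics/fin.png",np.hstack([cv2.resize(a[y:y+60,x:x+40],None,fx=10,fy=10,interpolation=cv2.INTER_CUBIC) for a,x,y in((imaging.camera("scene"),265,50),(t,265,85))]))
```

```text
[([269, 120, 12, 11, 48], [275.7, 125.1])]
[ 0.49055024 -0.25641583  0.255     ] -0.026917306009633175
```

```bash
python3 -m inch '[[[0.0004,0,0,0,0,0,1],[0.0008,0,0,0,0,0,1],[0.001,0,0,0,0,0,1]]]'
```

```text
clock: 19.85
position: [0.3869, -0.1456, 0.2552]
ee_rot: [0.387, 0.922, 0.0, -0.0]
ft_force: [1.5, -2.5, -3.1]
grip_width: 0.171
grasp_force: 78.0
```

```bash
python3 -m inch '[[[0.0004,0,0,0,0,0,1],[0.0008,0,0,0,0,0,1],[0.0012,0,0,0,0,0,1],[0.0012,0,0,0,0,0,1]]]'
```

```text
clock: 20.25
position: [0.3861, -0.1447, 0.2553]
ee_rot: [0.387, 0.922, 0.0, -0.0]
ft_force: [0.9, -1.8, -2.3]
grip_width: 0.174
grasp_force: 78.0
```

```bash
python3 -m inch '[[[0.0004,0,0,0,0,0,1],[0.0008,0,0,0,0,0,1],[0.0012,0,0,0,0,0,1],[0.0012,0,0,0,0,0,1]]]'
```

```text
clock: 20.65
position: [0.3852, -0.1439, 0.2553]
ee_rot: [0.387, 0.922, 0.0, -0.0]
ft_force: [1.0, -2.5, -3.4]
grip_width: 0.172
grasp_force: 78.1
```

```bash
python3 -m inch '[[[0.0004,0,0,0,0,0,1],[0.0008,0,0,0,0,0,1],[0.0012,0,0,0,0,0,1],[0.0012,0,0,0,0,0,1]]]'
```

```text
clock: 21.05
position: [0.3844, -0.143, 0.2553]
ee_rot: [0.387, 0.922, 0.0, -0.0]
ft_force: [1.0, -2.1, -2.7]
grip_width: 0.173
grasp_force: 78.1
```

```bash
python3 -m inch '[[[0.0004,0,0,0,0,0,1],[0.0008,0,0,0,0,0,1],[0.0012,0,0,0,0,0,1],[0.0012,0,0,0,0,0,1]]]'
```

```text
clock: 21.45
position: [0.3839, -0.1426, 0.2554]
ee_rot: [0.387, 0.922, -0.0, 0.001]
ft_force: [2.9, -4.4, -4.8]
grip_width: 0.173
grasp_force: 78.0
```

```bash
python3 -m inch '[[[0.0004,0,0,0,0,0,1],[0.0008,0,0,0,0,0,1],[0.0012,0,0,0,0,0,1],[0.0012,0,0,0,0,0,1]]]'
python3 - <<'E'
from h import *
o=obs();t=imaging.camera("top")
hsv=cv2.cvtColor(t,cv2.COLOR_BGR2HSV);m=cv2.inRange(hsv,(12,130,110),(28,255,255));m[:90]=0;m[150:]=0;m[:,:265]=0;m[:,310:]=0
n,l,s,c=cv2.connectedComponentsWithStats(m)
V=np.array([.5076,-.2774,0]);yw=np.radians(-45.5);ux=np.array([np.cos(yw),np.sin(yw),0])
for i in range(1,n):
    if s[i][4]>3:
        X=atz("top",c[i],.255);print(s[i],c[i],X,(X-V)@ux)
cv2.imwrite("pics/fin.png",np.hstack([cv2.resize(a[y:y+60,x:x+40],None,fx=10,fy=10,interpolation=cv2.INTER_CUBIC) for a,x,y in((imaging.camera("scene"),265,50),(t,265,85))]))
E
```

```text
clock: 21.85
position: [0.3835, -0.1422, 0.2556]
ee_rot: [0.387, 0.922, -0.0, 0.001]
ft_force: [7.0, -7.1, -5.3]
grip_width: 0.17
grasp_force: 78.0
[268 122  12  11  50] [274.46 126.78] [ 0.48567176 -0.25197138  0.255     ] -0.03350668277209554
```

View pics/fin.png

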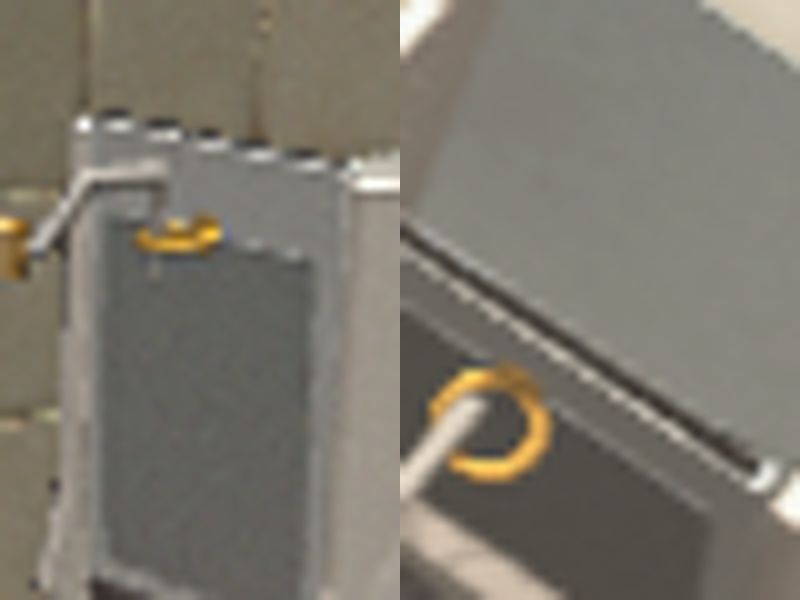

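The flap stands shut with the prong in the ring (scene crop (165,235)), and the seal has been felt: the pull is now about 10 N. I'll bring it to about 12 N and hold.

```bash
python3 -m inch '[[[0.0003,0,0,0,0,0,1],[0.0006,0,0,0,0,0,1],[0.0006,0,0,0,0,0,1]]]'
```

```text
clock: 22.25
position: [0.3833, -0.1421, 0.2557]
ee_rot: [0.387, 0.922, -0.0, 0.002]
ft_force: [9.1, -8.5, -5.6]
grip_width: 0.173
grasp_force: 78.0
```

```bash
python3 -m inch '[[[0,0,0,0,0,0,1],[0,0,0,0,0,0,1],[0,0,0,0,0,0,1]]]'
```

```text
clock: 22.55
position: [0.3833, -0.1421, 0.2556]
ee_rot: [0.387, 0.922, -0.0, 0.002]
ft_force: [8.5, -8.1, -5.5]
grip_width: 0.173
grasp_force: 78.0
```

```bash
python3 -m inch '[[[0,0,0,0,0,0,1],[0,0,0,0,0,0,1],[0,0,0,0,0,0,1],[0,0,0,0,0,0,1],[0,0,0,0,0,0,1]]]'; python3 -m inch '[[[0,0,0,0,0,0,1],[0,0,0,0,0,0,1],[0,0,0,0,0,0,1],[0,0,0,0,0,0,1],[0,0,0,0,0,0,1]]]'
```

```text
clock: 23.05
position: [0.3833, -0.1421, 0.2557]
ee_rot: [0.387, 0.922, -0.0, 0.002]
ft_force: [7.4, -9.2, -6.1]
grip_width: 0.175
grasp_force: 78.0
clock: 23.55
position: [0.3833, -0.1421, 0.2557]
ee_rot: [0.387, 0.922, -0.0, 0.002]
ft_force: [8.5, -8.7, -5.3]
grip_width: 0.168
grasp_force: 78.0
```

```bash
python3 -m inch '[[[-0.0006,0,0,0,0,0,1],[-0.0012,0,0,0,0,0,1],[-0.0018,0,0,0,0,0,1],[-0.0024,0,0,0,0,0,1],[-0.003,0,0,0,0,0,1],[-0.004,0,0,0,0,0,1],[-0.006,0,0,0,0,0,1],[-0.008,0,0,0,0,0,1],[-0.009,0,0,0,0,0,1],[-0.009,0,0,0,0,0,1]]]'
```

```text
clock: 24.55
position: [0.3887, -0.1474, 0.2553]
ee_rot: [0.387, 0.922, -0.0, -0.0]
ft_force: [-0.2, 0.3, -1.6]
grip_width: 0.173
grasp_force: 78.6
```

```bash
python3 -m inch '[[[0,0,-0.002,0,0,0,1],[0,0,-0.006,0,0,0,1],[0,0,-0.01,0,0,0,1],[0,0,-0.015,0,0,0,1],[0,0,-0.02,0,0,0,1],[0,0,-0.025,0,0,0,1],[0,0,-0.035,0,0,0,1],[0,0,-0.05,0,0,0,1],[0,0,-0.07,0,0,0,1],[0,0,-0.075,0,0,0,1]]]'
python3 - <<'E'
from h import *
o=obs();T=R.from_quat(o["ee_rot"]).as_matrix()
print("to rest", T.T@(np.array([.5494,-.0459,.0709])-o["position"]), o["position"],o["ft_force"])
q=R.from_quat([.398,.918,0,0]); print((R.from_quat(o["ee_rot"]).inv()*q).as_rotvec())
t=imaging.camera("top")
hsv=cv2.cvtColor(t,cv2.COLOR_BGR2HSV);m=cv2.inRange(hsv,(12,130,110),(28,255,255));m[:90]=0;m[150:]=0;m[:,:265]=0;m[:,310:]=0
n,l,s,c=cv2.connectedComponentsWithStats(m);print(s[1:],c[1:])
E
```

```text
clock: 25.55
position: [0.3893, -0.1475, 0.3324]
ee_rot: [0.387, 0.922, 0.001, 0.001]
ft_force: [0.4, -0.5, -2.5]
grip_width: 0.174
grasp_force: 78.6
to rest [-0.03933735  0.18480554  0.26195744] [ 0.3893275  -0.14747662  0.332398  ] [ 0.41299137 -0.47455568 -2.4826725 ]
[0.00212902 0.00172648 0.02432318]
[[268 122  12  11  61]] [[273.40983607 127.        ]]
```

```bash
python3 -m inch '[[[0,0.02,0,0,0,0,1],[-0.01,0.055,0,0,0,0.01,1],[-0.018,0.09,0,0,0,0.02,1],[-0.027,0.125,0,0,0,0.024,1],[-0.035,0.16,0,0,0,0.024,1],[-0.0393,0.18,0,0,0,0.024,1],[-0.0393,0.1848,0,0,0,0.024,1],[-0.0393,0.1848,0,0,0,0.024,1],[-0.0393,0.1848,0.02,0,0,0.024,1]]]'
python3 -m inch '[[[0,0,0.03,0,0,0,1],[0,0,0.07,0,0,0,1],[0,0,0.11,0,0,0,1],[0,0,0.14,0,0,0,1],[0,0,0.15,0,0,0,1],[0,0,0.15,0,0,0,1]]]'
python3 - <<'E'
from h import *
o=obs();T=R.from_quat(o["ee_rot"]).as_matrix()
print("to rest", T.T@(np.array([.5494,-.0459,.0709])-o["position"]))
print((R.from_quat(o["ee_rot"]).inv()*R.from_quat([.398,.918,0,0])).as_rotvec())
E
```

```text
clock: 26.5
position: [0.5483, -0.047, 0.3118]
ee_rot: [0.398, 0.917, 0.001, 0.001]
ft_force: [-0.2, 0.9, -1.7]
grip_width: 0.172
grasp_force: 78.6
clock: 27.1
position: [0.547, -0.0464, 0.1599]
ee_rot: [0.398, 0.917, -0.0, -0.001]
ft_force: [0.3, 0.6, -1.3]
grip_width: 0.171
grasp_force: 78.6
to rest [-0.00142881  0.00219632  0.08902443]
[-0.00112302 -0.00113076 -0.00055962]
```

```bash
python3 -m inch '[[[-0.0014,0.002,0.015,0,0,0,1],[-0.0014,0.002,0.035,0,0,0,1],[-0.0014,0.002,0.055,0,0,0,1],[-0.0014,0.002,0.07,0,0,0,1],[-0.0014,0.002,0.078,0,0,0,1],[-0.0014,0.002,0.083,0,0,0,1],[-0.0014,0.002,0.086,0,0,0,1],[-0.0014,0.002,0.086,0,0,0,1]]]'
```

```text
clock: 27.9
position: [0.5506, -0.0454, 0.0745]
ee_rot: [0.398, 0.918, 0.0, 0.0]
ft_force: [0.1, -0.3, -1.6]
grip_width: 0.169
grasp_force: 78.6
```

```bash
python3 -m inch '[[[0.001,0,0.0015,0,0,0,1],[0.001,0,0.003,0,0,0,1],[0.001,0,0.0035,0,0,0,1],[0.001,0,0.0035,0,0,0,1]]]'
```

```text
clock: 28.3
position: [0.5498, -0.0446, 0.0709]
ee_rot: [0.398, 0.918, 0.0, 0.0]
ft_force: [0.8, -0.1, -0.3]
grip_width: 0.177
grasp_force: 79.0
```

```bash
python3 -m inch '[[[0,-0.001,0.0005,0,0,0,1],[0,-0.001,0.0005,0,0,0,1]]]'
python3 -m inch '[[[0,0,0,0,0,0,0.4],[0,0,0,0,0,0,0],[0,0,0,0,0,0,-0.5],[0,0,0,0,0,0,-1],[0,0,0,0,0,0,-1],[0,0,0,0,0,0,-1],[0,0,0,0,0,0,-1]]]' 20
```

```text
clock: 28.5
position: [0.5497, -0.0447, 0.0709]
ee_rot: [0.397, 0.918, 0.001, 0.001]
ft_force: [0.4, 3.0, 3.7]
grip_width: 0.174
grasp_force: 79.6
clock: 29.2
position: [0.549, -0.0454, 0.0703]
ee_rot: [0.398, 0.918, 0.0, -0.0]
ft_force: [-0.2, 0.6, -0.1]
grip_width: 1.001
grasp_force: 0.0
```

Now I'll rise clear and check the pole, flap and bystanders numerically.

```bash
python3 -m inch '[[[0,0,-0.01,0,0,0,-1],[0,0,-0.03,0,0,0,-1],[0,0,-0.06,0,0,0,-1],[0,0,-0.1,0,0,0,-1],[0,0,-0.126,0,0,0,-1],[0,0,-0.128,0,0,0,-1],[0,0,-0.128,0,0,0,-1]]]'
python3 - <<'E'
from h import *
o=obs();w=imaging.camera("wrist");cv2.imwrite("pics/w9.png",w)
def L(n):
    r=np.load(f"pics/{n}.npy");return dict(position=r[:3],ee_rot=r[3:])
def grip(im,oo):
    hsv=cv2.cvtColor(im,cv2.COLOR_BGR2HSV);m=cv2.inRange(hsv,(12,110,90),(28,255,255)); m[:,:235]=0;m[:,275:]=0;m[:95]=0;m[300:]=0
    n,l,s,c=cv2.connectedComponentsWithStats(m);i=1+s[1:,4].argmax()
    ys,xs=np.where(l==i); a=(xs[ys<ys.min()+8].mean(),ys.min());b=(xs[ys>ys.max()-8].mean(),ys.max())
    A,B=[atz("wrist",p,.082,oo) for p in(a,b)];print(a,b,((A+B)/2).round(4),np.degrees(np.arctan2(*(B-A)[1::-1])).round(2),np.linalg.norm(A-B).round(4))
grip(cv2.imread("pics/w2.png"),L("w2"));grip(w,o)
imaging.camera("scene");imaging.camera("top")
for l in ["flap","pole_grip","jam","salt","red_jar"]:
    for c in("scene","top"): print(l,c,[(np.round(d["pixel"]).tolist(),round(d["conf"],2)) for d in spotter.look_for(l,c)[:2]])
E
```

```text
clock: 29.9
position: [0.5493, -0.0454, 0.1992]
ee_rot: [0.398, 0.918, 0.001, 0.001]
ft_force: [-0.4, 0.1, -1.4]
grip_width: 0.999
grasp_force: 0.0
(np.float64(249.13548387096773), np.int64(108)) (np.float64(254.66666666666666), np.int64(275)) [ 0.5473 -0.0471  0.082 ] -47.11 0.1394
(np.float64(250.41721854304635), np.int64(105)) (np.float64(250.6551724137931), np.int64(272)) [ 0.5495 -0.0442  0.082 ] -46.72 0.1396
flap scene [([286.0, 82.0], 0.67)]
flap top [([276.0, 131.0], 0.61)]
pole_grip scene [([237.0, 110.0], 0.5)]
pole_grip top [([209.0, 138.0], 0.77)]
jam scene [([293.0, 141.0], 0.77)]
jam top [([304.0, 204.0], 0.94)]
salt scene [([243.0, 125.0], 0.56)]
salt top [([226.0, 174.0], 0.62), ([281.0, 128.0], 0.45)]
red_jar scene [([327.0, 132.0], 0.86)]
red_jar top [([336.0, 172.0], 0.65)]
```

```bash
python3 -c "
from workcell import order
print(order.hand_in())"
```

```text
the job is handed in; nothing more can be done
None
```

I closed the vent flap with the hook pole and held the seal at about 12 N for roughly 1.3 s. The pole is back in its rest within about 4 mm, the flap is shut, the jars and shaker were not touched, and the job was handed in at about 30 s.

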